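Deburr the wide bore of a clamping collar

TASK

Take the deburring tool out of its stand and deburr the top inside edge of the clamping collar with the widest bore: start at the collar's thumb screw and run the cone blade slowly clockwise (seen from above) in one full circle round the bore, keeping it lightly pressed on the edge all the way back to the thumb screw. Then stand the tool upright in its stand again.

Things in the scene. Friction and masses are not known exactly. Their poses are not given: they have to be found in the camera images.
- handle (a point): Centre (half-way up) of the deburring tool's upright black ribbed handle: round, 30 mm in diameter over the ribs, 74 mm long, z up. Below it a steel flange (52 mm in diameter, 6 mm thick), its underside 43 mm below this point, rests on the stand's top; shank and blade hang in the stand's hole. Lift 65 mm or more to clear it. 0.13 to 0.23 kg.
- blade: The tool's steel cone blade; origin at the tip, z up along the tool; tip on the handle's axis, 89 mm below its centre when unpressed. The cone widens evenly from 3 mm diameter at the tip to 22 mm at 13 mm above it, then 3 mm of cylinder, then a thin shank. It slides up to 12 mm up into the handle against a spring: 0.6 N to start, then 0.3 N per mm, so a few mm of press give light steady contact.
- collar: Widest of three upright aluminium collars fixed on an ivory plate (outside 74 mm, 45 mm high; bores 56, 38, 24 mm). Bore 56 mm, straight through. Origin: centre of its mouth, level with the top face; z up, x towards its thumb screw (lug, black knob, 24 mm below the top, reaching 66 mm out). Upright, with the tip 22 mm off the axis, the cone meets the edge when the tip is 6 mm below the top face.
- stand: The tool's stand: a fixed ivory block 80 x 80 mm and 65 mm high with a round hole 40 mm in diameter and 58 mm deep. Origin: centre of the hole's mouth, level with the block's top; z up. When the tool stands in it the flange lies on the block's top and the handle's centre is 43 mm above this origin.
There are look-alikes about, which are no part of the job. What is shaped like the part that bears handle but purple or red is not meant.

How it is judged:
By the outcome, as a careful person would: the job done as asked, in the order asked, and still so for the second after the job is handed in, with the robot touching nothing.
It also fails if it takes over 64 s, if anything falls off the work surface, if the arm or the gripper's body presses on something with over 40 N, if the wrist force passes 120 N, or if a joint passes its speed limit or range.

ROBOT

A 6-joint arm with a two-finger parallel gripper is mounted at the origin on the work surface. World frame = base frame: x ahead of the robot, y to its left, z up, the work surface at z = 0. Lengths are in m, angles in degrees, forces in N, time in s.
With the tool pointing down it reaches from about 0.25 to 0.725 m from the base axis. Payload 9.7 kg.
Tool frame: the origin (TCP) lies at the very end of the fingers, on their centre line; the grasp point (between the pads) lies 19 mm behind it; z points along the fingers, y is the direction in which the jaws open and shut (so a half turn about z gives the same grasp; the last joint's range is limited). The gripper opens to 85 mm and grips with 20 to 120 N. Pads are 22 mm wide; open, the fingers measure 114 mm over their backs; the gripper's body (76 mm by 85 mm) begins 54 mm behind the grasp point. The pads swing forward as they close: fully open they stand 13 mm farther back than shut.
Start: joints at [72.594, 4.979, 10.078, 95.1, 0, 90], TCP at [0.165, 0.525, 0.2] pointing down, gripper open.
Joint ranges: [-179.16, 179.16], [-48.56, 103.87], [-65.8, 70.77], [-126.05, 130.52], [-82.76, 87.17], [-180, 180]. Speed limits (degrees/s): [127.2, 127.2, 147.25, 180, 180, 180].

INTERFACE

Orientations are given as [roll, pitch, yaw] about the fixed x, y, z axes, in that order (R = Rz(yaw) Ry(pitch) Rx(roll)).
In Python, from workcell import bot gives the robot as it stands.
- The arm moves only by the shell command python3 -m pendant 'ROWS' [FORCE]. ROWS is JSON, a list that holds one entry, the list of rows, each a list of 7 numbers: the shift along the tool's x, y, z in cm, then the turn, a rotation vector about the tool's x, y, z in rad, then the opening in per cent of the stroke, from 0 (shut) to 100 (fully open). In form: [[[dx, dy, dz, ax, ay, az, gripper], ...]]. A call has 1 to 5 rows; each row shifts and turns the pose as measured when the row begins, along the tool's axes as they then stand; what a row does not reach is not made up. A row lasts 1/12 s, in which the tool goes at most 41.7 mm and 7.16 degrees, less where a joint would pass 70% of its speed; a pose out of reach is approached as far as the arm can. A call with a gripper value outside its range is refused whole. The fingers move at their own pace and stop on an object; FORCE is the grip in N (left out, the last holds). Time passes only in rows, so rows that do not move let the fingers close. It gives the time, the measured TCP pose, the force and the opening at its end, in the units of the state.
- bot.get_obs(): the state, without advancing time (a new reading comes with each control period).
- bot.camera(name): name is "side" or "top" or "wrist"; returns the picture (400x640x3 uint8, red, green, blue); there is no depth.
- bot.get_calibration(name): a dict with "intrinsics" (3x3 intrinsics, pixels), "pose" (4x4, takes a point from camera to world coordinates); the wrist camera has in their place "T_tool_cam" (4x4, takes a point from camera to tool coordinates, whose origin is the TCP and whose axes are the flange's). Camera axes: x right, y down, z forward; pixel columns grow to the right and rows downward; lengths in m; the calibration is good to about 2 mm. A picture is of the moment at which its call begins: read the wrist's pose just before it. get_calibration takes no time and is no camera call.
- bot.job_done(): hands the job in, once; it reports no verdict.
Trained networks look in the newest picture that a camera, given by its name, has taken for a name from the list of things; names that differ only in an ending like _2 or _b are one class to them, and where a whole thing is asked for, a point or a joint stands for the part that bears it (a point fixed in the world has none). Each returns a list of dicts, best first, with "confidence" (0 to 1); they miss things now and then, are a little off and sometimes report something else, mostly with a low value. They report only what shows in the picture. A call takes as long as a camera call. They do not tell look-alikes from the thing itself.
- bot.masks_of(camera, thing): "pixels" (400x640 bool, what is visible of it) and "extent" ([left, top, right, bottom] in pixels, round what is visible of it).
- bot.mark_of(camera, thing): "uv" ([column, row] in pixels: a listed point, or the origin of a listed thing).
The state is a dict: "time": time; "q": joint angles; "qd": joint speeds; "joint_efforts": joint torques, N m; "ee_pos": TCP position; "tcp_rot": TCP orientation; "wrist_force": force on the tool from outside, world axes, zero at the start; "torque": the same for the moment, N m; "opening": finger opening in m.
Only numpy, scipy, OpenCV 4.12 (cv2) and the standard library are available. Lean on these libraries where they do the work, as an engineer would, in place of code of your own. Each camera call takes 0.05 s, during which the arm holds its last target. There are 200 camera calls.

## Working session

There is one attempt and no reset: what is moved stays moved. The work goes in short steps, Python scripts to look and compute and a shell command to move; the robot and the scene stay as the last step left them, time stands still between calls to the robot, and variables do not carry over. Pictures are saved under pics/ and viewed, about 8 in all and at most 12, crops included, and the job is handed in when it is done.

```bash
ls; mkdir -p pics; cat > h.py <<'E'
import numpy as np, cv2
from workcell import bot
from scipy.spatial.transform import Rotation as R
def ray(cam,uv,obs=None):
    c=bot.get_calibration(cam); K=np.array(c["intrinsics"])
    if cam=="wrist":
        o=obs or bot.get_obs(); T=np.eye(4); T[:3,:3]=R.from_euler('xyz',o["tcp_rot"],degrees=True).as_matrix(); T[:3,3]=o["ee_pos"]; P=T@np.array(c["T_tool_cam"])
    else: P=np.array(c["pose"])
    d=P[:3,:3]@np.linalg.inv(K)@np.array([uv[0],uv[1],1.]); return P[:3,3],d
def atz(cam,uv,z,obs=None):
    p,d=ray(cam,uv,obs); return p+d*(z-p[2])/d[2]
def tri(r):
    A=0;b=0
    for p,d in r:
        d=d/np.linalg.norm(d); M=np.eye(3)-np.outer(d,d); A=A+M; b=b+M@p
    return np.linalg.solve(A,b)
def save(im,n): cv2.imwrite("pics/"+n,im[:,:,::-1])
E
python3 - <<'E'
from h import *
print(bot.get_obs())
ims=[]
for c in("top","side"):
    im=bot.camera(c); save(im,c+"0.png")
    for t in("handle","collar","stand","blade"):
        for m in bot.mark_of(c,t): print(c,t,np.round(m["uv"],1),round(m["confidence"],2), np.round(atz(c,m["uv"],{"handle":.108,"collar":.05,"stand":.065,"blade":.02}[t]),3))
    print(np.round(bot.get_calibration(c)["pose"],3).tolist())
E
```

```text
pics
{'time': 0.0, 'q': array([7.25929809e+01, 5.01111147e+00, 1.00337373e+01, 9.50996687e+01,
       2.69593968e-04, 9.00023819e+01]), 'qd': array([-0.05425619, -0.03971529,  0.04993273,  0.07965493, -0.04596809,
       -0.11140339]), 'joint_efforts': array([ 4.67057434e-04, -5.20391679e+01,  4.64804184e+01,  1.62232993e-02,
        4.77089941e-05,  9.84332274e-06]), 'ee_pos': array([0.16445242, 0.52454809, 0.19897657]), 'tcp_rot': array([-1.79922957e+02, -2.66390900e-04,  1.62590599e+02]), 'wrist_force': array([-0.35767038, -0.25823073, -0.06338362]), 'torque': array([-0.01572609,  0.02826219,  0.03574483]), 'opening': 0.08526701362318646}
top handle [229.2 259.8] 0.92 [0.35  0.221 0.108]
top handle [195.8 191.9] 0.67 [0.507 0.307 0.108]
top handle [243.4 141.7] 0.62 [0.631 0.202 0.108]
top collar [403.  156.1] 0.87 [ 0.622 -0.193  0.05 ]
top stand [201.1 196.3] 0.89 [0.502 0.305 0.065]
top blade [258.8 173. ] 0.58 [0.573 0.172 0.02 ]
top blade [198.7 272. ] 0.51 [0.319 0.31  0.02 ]
[[0.025, -0.989, 0.146, 0.339], [-0.999, -0.028, -0.021, 0.027], [0.025, -0.145, -0.989, 1.222], [0.0, 0.0, 0.0, 1.0]]
side handle [254.6 179.5] 0.83 [0.363 0.078 0.108]
side handle [375.3 180.4] 0.58 [0.618 0.066 0.108]
side handle [315.8 129.9] 0.56 [0.505 0.324 0.108]
side collar [391.2 285.2] 0.62 [ 0.609 -0.188  0.05 ]
side stand [315.7 153.7] 0.76 [0.503 0.274 0.065]
side blade [248.7 163. ] 0.41 [0.328 0.312 0.02 ]
side blade [346.8 180.6] 0.39 [0.578 0.213 0.02 ]
[[0.998, -0.02, 0.064, 0.444], [-0.065, -0.544, 0.837, -0.745], [0.018, -0.839, -0.544, 0.598], [0.0, 0.0, 0.0, 1.0]]
```

View pics/top0.png

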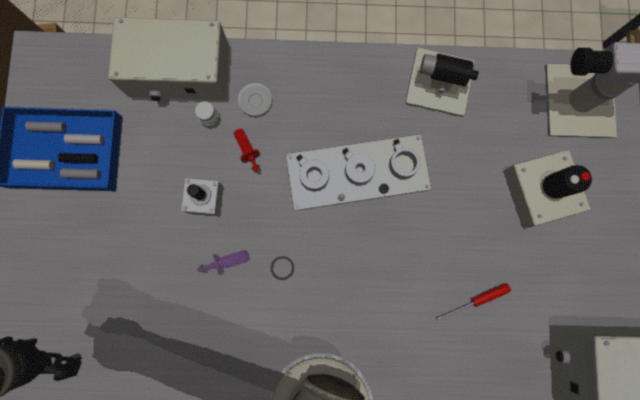

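View pics/side0.png

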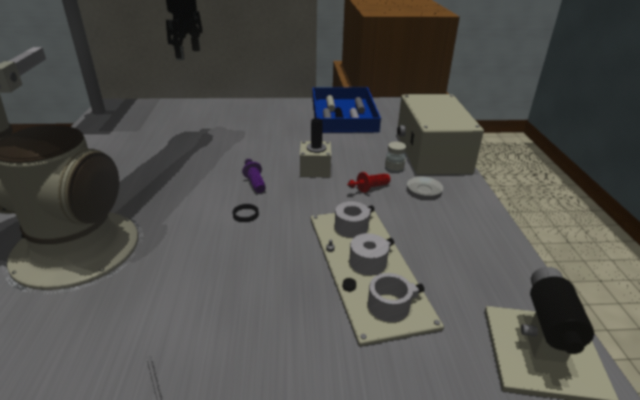

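The upright black handle in the square stand is at top (196,191), side (316,130). The purple (229,260) and red (245,145) look-alikes lie on the table. Of the three collars, the one at top (403,156), side (391,290) has the widest bore, and its knob is at top (397,145). I'll triangulate these and make one crop to confirm.

```bash
python3 - <<'E'
from h import *
for n,a,b in(("handle",[195.8,191.9],[315.8,129.9]),("stand",[201.1,196.3],[315.7,153.7]),("collar",[403,156.1],[391.2,285.2])):
    r=[ray("top",a),ray("side",b)]; print(n,np.round(tri(r),4))
print("knob",atz("top",[396.5,145],.03))
print(np.round(bot.get_calibration("wrist")["T_tool_cam"],3).tolist(), bot.get_calibration("wrist")["intrinsics"])
t=cv2.imread("pics/top0.png"); s=cv2.imread("pics/side0.png")
f=lambda i,x,y:cv2.resize(i[y:y+80,x:x+120],None,fx=3,fy=3,interpolation=3)
cv2.imwrite("pics/c1.png",np.vstack([np.hstack([f(t,150,150),f(t,340,115)]),np.hstack([f(s,255,100),f(s,330,245)])]))
E
```

```text
handle [0.5046 0.3052 0.1166]
stand [0.5049 0.3091 0.0465]
collar [ 0.6139 -0.1913  0.0549]
knob [ 0.65526162 -0.17971438  0.03      ]
[[0.0, -0.965, -0.261, 0.066], [1.0, 0.001, -0.0, -0.0], [0.0, -0.261, 0.965, -0.174], [0.0, 0.0, 0.0, 1.0]] [[290.024941     0.         318.64587143]
 [  0.         290.024941   200.53896107]
 [  0.           0.           1.        ]]
```

View pics/c1.png

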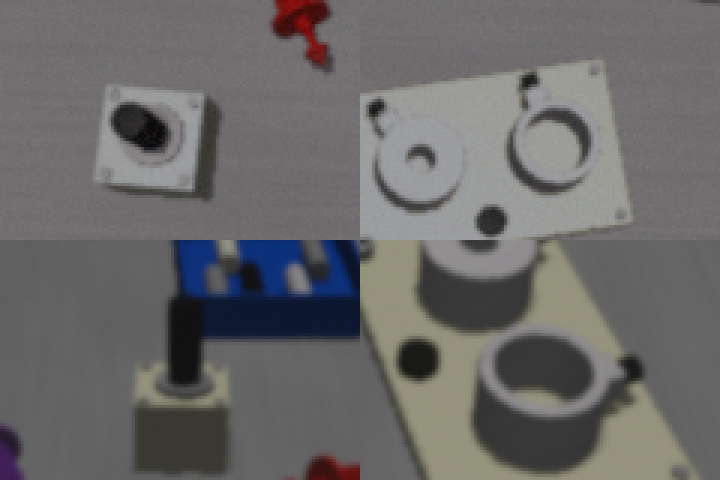

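The crop confirms both: a black ribbed handle with a flange in the ivory stand, and the right-hand, thin-walled, wide-bore collar with its knob towards +x. Next I turn to yaw 90, which gives tool x = +Y, y = +X, z = down.

```bash
python3 -m pendant '[[[0,0,-1,0,0,0.125,100],[0,0,-1,0,0,0.125,100],[0,0,-1,0,0,0.125,100],[0,0,-1,0,0,0.125,100],[0,0,-1,0,0,0.125,100]]]' 
python3 -m pendant '[[[0,0,-1,0,0,0.125,100],[0,0,0,0,0,0.125,100],[0,0,0,0,0,0.125,100],[0,0,0,0,0,0.125,100],[0,0,0,0,0,0.125,100]]]'
```

```text
time: 0.92
ee_pos: [0.1642, 0.5238, 0.249]
tcp_rot: [-179.8, 0.1, 126.6]
wrist_force: [0.1, -0.1, -0.8]
opening: 0.0855
time: 1.33
ee_pos: [0.1645, 0.5246, 0.2627]
tcp_rot: [-180.0, 0.0, 90.7]
wrist_force: [-0.0, -0.0, -0.7]
opening: 0.0858
```

```bash
python3 -m pendant '[[[-2.2,3.4,0,0,0,0.012,100],[-2.2,3.4,0,0,0,0,100],[-2.2,3.4,0,0,0,0,100],[-2.2,3.4,0,0,0,0,100],[-2.2,3.4,0,0,0,0,100]]]' 
python3 -m pendant '[[[-2.2,3.4,0,0,0,0,100],[-2.2,3.4,0,0,0,0,100],[-2.2,3.4,0,0,0,0,100],[-2.2,3.4,0,0,0,0,100],[-2,3.4,0,0,0,0,100]]]'
python3 -m pendant '[[[0,0,0,0,0,0,100],[0,0,0,0,0,0,100]]]'
cat > look.py <<'E'
from h import *
import sys
o=bot.get_obs(); im=bot.camera("wrist"); save(im,sys.argv[1]); print(np.round(o["ee_pos"],4),np.round(o["tcp_rot"],2))
for t,z in (("handle",.108),("stand",.065),("collar",.0549)):
    for m in bot.mark_of("wrist",t): print(t,np.round(m["uv"],1),round(m["confidence"],2),np.round(atz("wrist",m["uv"],z,o),4))
E
python3 look.py w1.png
```

```text
time: 1.75
ee_pos: [0.3334, 0.4145, 0.2616]
tcp_rot: [-179.9, -0.0, 90.0]
wrist_force: [0.5, 0.4, 0.1]
opening: 0.086
time: 2.17
ee_pos: [0.5083, 0.3006, 0.2625]
tcp_rot: [180.0, -0.1, 90.1]
wrist_force: [0.3, 1.3, 1.2]
opening: 0.0856
time: 2.33
ee_pos: [0.5142, 0.2955, 0.2605]
tcp_rot: [-180.0, -0.0, 89.6]
wrist_force: [-0.1, 0.8, 1.1]
opening: 0.0856
[0.5142 0.2955 0.2605] [-1.7999e+02 -3.0000e-02  8.9610e+01]
handle [312.3 174.1] 0.85 [0.5073 0.3044 0.108 ]
handle [213.5 215.6] 0.79 [0.3899 0.2556 0.108 ]
handle [411.8 223. ] 0.59 [0.625  0.2448 0.108 ]
```

View pics/w1.png

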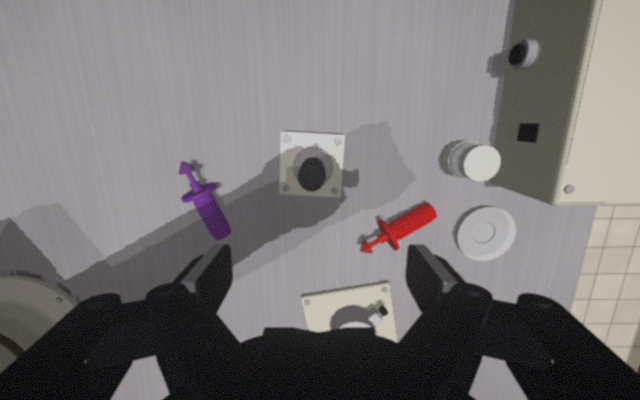

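The stand's top face has corners at about (281,131), (345,133), (343,196), (279,194). The handle is at (312,174), and the purple and red copies lie to either side.

```bash
python3 - <<'E'
from h import *
P=[atz("wrist",u,.065) for u in([281,131],[345,133],[343.5,196.5],[279,194.5])]
print(np.round(P,4),np.mean(P,0)); print([np.linalg.norm(P[i]-P[i-1]) for i in range(4)])
for z in(.1,.108,.115): print(atz("wrist",[312.3,174.1],z))
E
```

```text
[[0.466  0.3529 0.065 ]
 [0.5454 0.3503 0.065 ]
 [0.5451 0.2689 0.065 ]
 [0.4604 0.2718 0.065 ]] [0.50422533 0.31098683 0.065     ]
[np.float64(0.08130255701587029), np.float64(0.07949514025072911), np.float64(0.08142532998458314), np.float64(0.08481359986307208)]
[0.50511632 0.30486175 0.1       ]
[0.50529346 0.30625078 0.108     ]
[0.50544845 0.30746618 0.115     ]
```

```bash
python3 -m pendant '[[[0.4,-0.3,2,0,0,0,100],[0.4,-0.3,2,0,0,0,100],[0.3,-0.25,1.5,0,0,0,100],[0,0,0,0,0,0,100],[0,0,0,0,0,0,100]]]' 
python3 look.py w2.png; python3 - <<'E'
from h import *
for m in bot.masks_of("wrist","handle")[:3]: print(m["extent"],m["confidence"])
for m in bot.masks_of("wrist","stand")[:3]: print(m["extent"],m["confidence"])
E
```

```text
time: 2.95
ee_pos: [0.4991, 0.3137, 0.2074]
tcp_rot: [179.7, -0.2, 90.3]
wrist_force: [0.2, -0.5, 0.4]
opening: 0.0853
[0.4991 0.3137 0.2074] [179.74  -0.22  90.33]
handle [431.8 249.1] 0.88 [0.6159 0.2552 0.108 ]
handle [208.4 236.9] 0.74 [0.389  0.2675 0.108 ]
handle [326.1 200.9] 0.66 [0.5071 0.3057 0.108 ]
collar [326.1 202.9] 0.54 [0.5089 0.2891 0.0549]
[372.7, 229.6, 455.9, 286.2] 0.85
[171.3, 178.2, 223.5, 255.5] 0.64
[302.1, 169.9, 350.8, 226.4] 0.61
[285.3, 148.8, 362.6, 224.2] 0.83
```

View pics/w2.png

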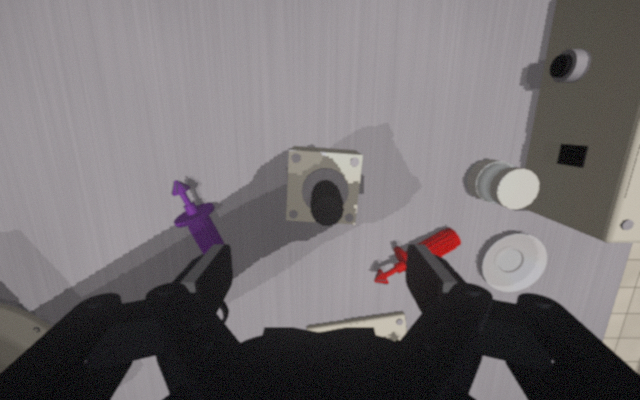

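```bash
python3 -m pendant '[[[-0.35,0.35,1,0,0,-0.005,100],[-0.35,0.35,1,0.004,0.004,0,100],[0,0,2,0,0,0,100],[0,0,2,0,0,0,100],[0,0,0,0,0,0,100]]]' 
python3 -m pendant '[[[0,0,0,0,0,0,100]]]'
python3 - <<'E'
from h import *
o=bot.get_obs(); bot.camera("wrist"); print(o["ee_pos"],o["tcp_rot"])
for z in (.106,.108): print([ (m["uv"],m["confidence"],atz("wrist",m["uv"],z,o)) for m in bot.mark_of("wrist","handle")])
print(bot.get_obs()["ee_pos"])
E
```

```text
time: 3.67
ee_pos: [0.5107, 0.3049, 0.1446]
tcp_rot: [179.8, -0.6, 90.5]
wrist_force: [-1.1, 0.0, -1.3]
opening: 0.0852
time: 3.75
ee_pos: [0.5106, 0.3041, 0.1438]
tcp_rot: [179.9, -0.6, 90.4]
wrist_force: [-0.2, -1.0, 0.1]
opening: 0.0854
[0.510569   0.30414238 0.14377935] [179.86541747  -0.57187568  90.42835528]
[([311.7, 209.8], 0.94, array([0.50558088, 0.30575002, 0.106     ])), ([177.2, 254.9], 0.72, array([0.39893585, 0.26769892, 0.106     ])), ([446.9, 267.3], 0.57, array([0.61447522, 0.25832904, 0.106     ]))]
[([311.7, 209.8], 0.94, array([0.50562082, 0.30633759, 0.108     ])), ([177.2, 254.9], 0.72, array([0.39998098, 0.26864511, 0.108     ])), ([446.9, 267.3], 0.57, array([0.61348874, 0.25936363, 0.108     ]))]
[0.51090905 0.304757   0.14506158]
```

```bash
python3 -m pendant '[[[0.15,-0.5,1,0.002,-0.01,0.007,100],[0,0,2,0,0,0,100],[0,0,1.6,0,0,0,100],[0,0,1,0,0,0,100],[0,0,0,0,0,0,100]]]' 
python3 -m pendant '[[[0,0,0,0,0,0,100]]]'
```

```text
time: 4.32
ee_pos: [0.5071, 0.3083, 0.0903]
tcp_rot: [179.5, -0.2, 90.0]
wrist_force: [0.7, -0.0, -0.6]
opening: 0.0851
time: 4.4
ee_pos: [0.5069, 0.3085, 0.0904]
tcp_rot: [179.5, -0.2, 90.0]
wrist_force: [0.1, -0.3, -0.2]
opening: 0.0856
```

```bash
python3 -m pendant '[[[-0.15,-0.1,0.1,0.008,-0.004,0,100],[0,0,0,0,0,0,100]]]' 
python3 -m pendant '[[[0,0,0,0,0,0,60],[0,0,0,0,0,0,40],[0,0,0,0,0,0,10],[0,0,0,0,0,0,10],[0,0,0,0,0,0,10]]]' 50
python3 -m pendant '[[[0,0,0,0,0,0,10],[0,0,0,0,0,0,10],[0,0,0,0,0,0,10],[0,0,0,0,0,0,10]]]' 90
```

```text
time: 4.57
ee_pos: [0.5059, 0.3072, 0.0906]
tcp_rot: [180.0, 0.1, 90.0]
wrist_force: [-0.4, -0.1, 0.1]
opening: 0.0854
time: 4.98
ee_pos: [0.5071, 0.3079, 0.0934]
tcp_rot: [179.8, -0.0, 90.0]
wrist_force: [-5.9, -2.0, 7.3]
opening: 0.0264
time: 5.32
ee_pos: [0.5072, 0.3079, 0.0936]
tcp_rot: [179.8, -0.0, 90.0]
wrist_force: [0.1, 0.6, 1.3]
opening: 0.0251
```

```bash
python3 - <<'E'
from h import *
im=bot.camera("wrist"); s=bot.camera("side"); t=bot.camera("top")
a=cv2.resize(im[130:400,150:490],(680,540)); 
save(np.vstack([cv2.resize(im[120:320,200:440],(720,600))[:400],]),"g_w.png")
f=lambda i,x,y:cv2.resize(i[y:y+100,x:x+120],(360,300),interpolation=2)
save(np.vstack([np.hstack([f(s,255,70),f(t,140,140)]),cv2.resize(im[100:360,164:476],(720,600))[:300]]),"g1.png")
E
```

```text
(no output)
```

View pics/g1.png

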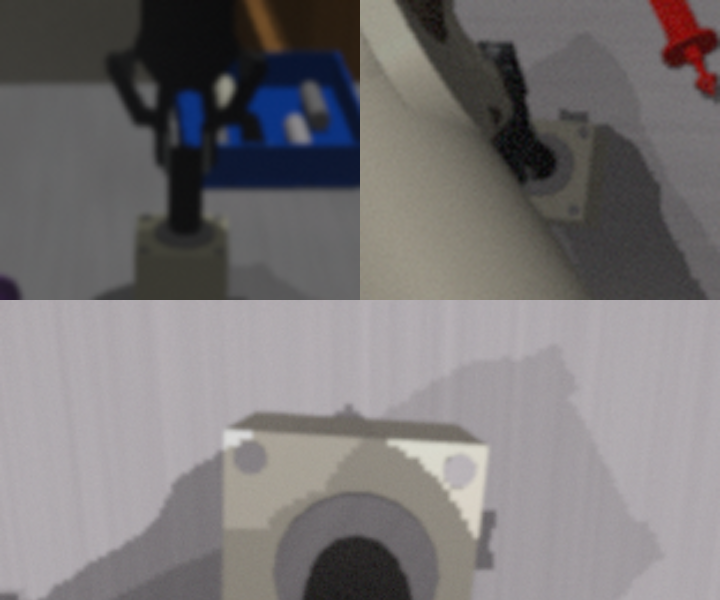

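```bash
python3 - <<'E'
from h import *
def proj(c,p):
    k=bot.get_calibration(c); q=np.linalg.inv(np.array(k["pose"]))@np.r_[p,1]; u=np.array(k["intrinsics"])@q[:3]; return u[:2]/u[2]
o=bot.get_obs(); print(o["ee_pos"],o["opening"],o["wrist_force"])
for n,p in(("tcp",o["ee_pos"]),("flange",[.506,.307,.071]),("htop",[.506,.307,.145])): print(n,(proj("side",p)-[255,70])*3)
im=bot.camera("side"); c=cv2.cvtColor(cv2.resize(im[80:160,270:360],(720,640),interpolation=2)[:600],cv2.COLOR_RGB2BGR)
c=cv2.convertScaleAbs(c,alpha=2.5,beta=10)
for p in (o["ee_pos"],[.506,.307,.071],[.506,.307,.145]): u=(proj("side",p)-[270,80])*8; cv2.circle(c,tuple(int(x) for x in u),5,(0,0,255),-1)
cv2.imwrite("pics/g2.png",c)
E
```

```text
[0.50717587 0.30786497 0.09364613] 0.024826368202483195 [-0.39619939 -0.29901679  0.07078464]
tcp [185.59019205 202.81682634]
flange [183.97985234 227.01901859]
htop [184.97470538 147.50162382]
```

View pics/g2.png

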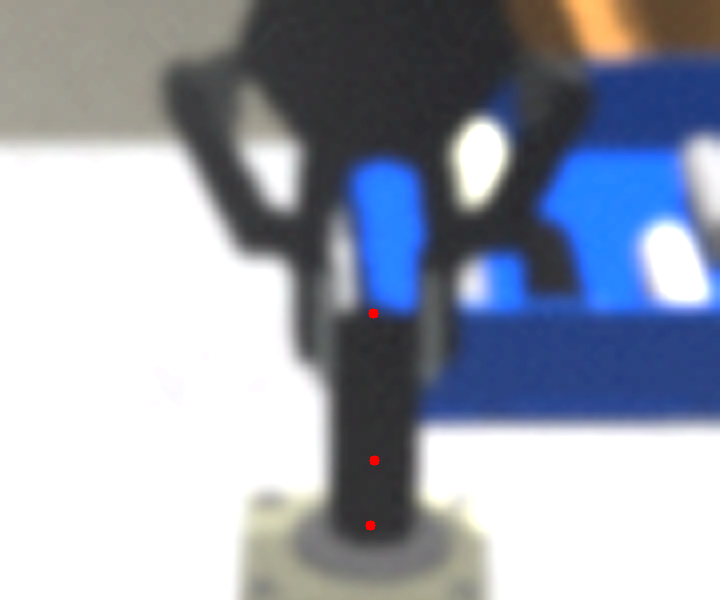

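The side view shows the finger ends at about z 0.12, only around 25 mm down the handle. The projected TCP is lower, although the flange and handle-top points fit. I'll open, go about 18 mm lower and re-grip nearer the handle's centre, watching the force.

```bash
python3 -m pendant '[[[0,0,0,0,0,0,70],[0,0,0,0,0,0,70],[0,0,0,0,0,0,70],[-0.1,0,0.6,0.003,0,0,70],[0,0,0.6,0,0,0,70]]]' 
python3 -m pendant '[[[0,0,0.5,0,0,0,70],[0,0,0,0,0,0,70],[0,0,0,0,0,0,70]]]'
python3 - <<'E'
from h import *
def proj(c,p):
    k=bot.get_calibration(c); q=np.linalg.inv(np.array(k["pose"]))@np.r_[p,1]; u=np.array(k["intrinsics"])@q[:3]; return u[:2]/u[2]
o=bot.get_obs(); im=bot.camera("side"); w=bot.camera("wrist")
c=cv2.convertScaleAbs(cv2.resize(im[80:160,270:350],(400,400),interpolation=2)[:,:,::-1],alpha=2.5,beta=10)
u=(proj("side",o["ee_pos"])-[270,80])*5; cv2.circle(c,tuple(int(x) for x in u),3,(0,0,255),-1)
d=cv2.convertScaleAbs(cv2.resize(w[150:350,220:420],(400,400),interpolation=2)[:,:,::-1],alpha=2,beta=10)
cv2.circle(d,(198,158),3,(0,0,255),-1)
cv2.imwrite("pics/g3.png",np.hstack([c,d]))
E
```

```text
time: 5.93
ee_pos: [0.5078, 0.3071, 0.082]
tcp_rot: [179.9, -0.1, 90.0]
wrist_force: [-0.0, 0.4, -0.8]
opening: 0.0596
time: 6.18
ee_pos: [0.507, 0.3065, 0.0739]
tcp_rot: [-180.0, -0.0, 89.9]
wrist_force: [-0.6, 0.0, -0.0]
opening: 0.0599
```

View pics/g3.png

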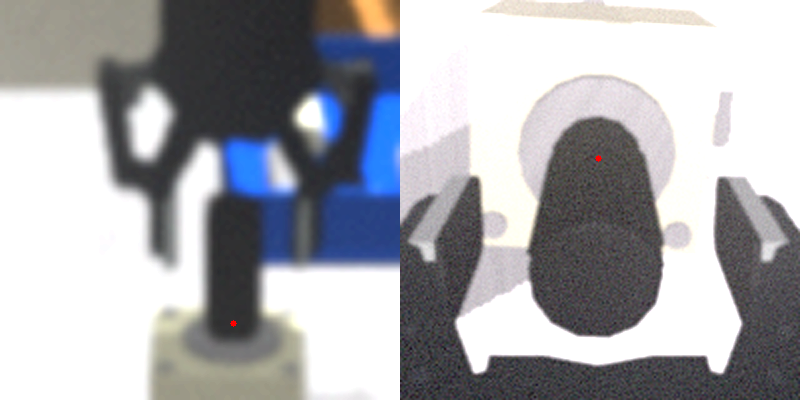

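```bash
python3 -m pendant '[[[0,0,0.5,0,0,0,70],[0,0,0,0,0,0,70],[0,0,0,0,0,0,30],[0,0,0,0,0,0,20],[0,0,0,0,0,0,10]]]' 30
python3 -m pendant '[[[0,0,0,0,0,0,10],[0,0,0,0,0,0,10],[0,0,0,0,0,0,10],[0,0,0,0,0,0,10]]]' 100
python3 - <<'E'
from h import *
o=bot.get_obs();bot.camera("wrist");print(o["ee_pos"],o["tcp_rot"],o["torque"])
for n in("handle","stand"):print([(m["uv"],m["confidence"]) for m in bot.mark_of("wrist",n)])
E
```

```text
time: 6.7
ee_pos: [0.5073, 0.3068, 0.0693]
tcp_rot: [180.0, -0.0, 89.9]
wrist_force: [0.2, -0.2, -0.3]
opening: 0.0276
time: 7.03
ee_pos: [0.5073, 0.3068, 0.0695]
tcp_rot: [180.0, -0.1, 89.9]
wrist_force: [-0.9, 0.4, 0.2]
opening: 0.0261
[0.50731574 0.30681058 0.06945054] [ 1.79970404e+02 -5.14769702e-02  8.99488743e+01] [-0.00341186 -0.00885964 -0.02236755]
[([482.1, 305.2], 0.8), ([318.7, 256.5], 0.74), ([145.3, 293.3], 0.74)]
[]
```

```bash
python3 - <<'E'
from h import *
for z in(.1,.108):print(atz("wrist",[318.7,256.5],z))
E
python3 -m pendant '[[[0,0,-1,0,0,0,10],[0,0,-2,0,0,0,10],[0,0,-2,0,0,0,10],[0,0,-2,0,0,0,10],[0,0,-2,0,0,0,10]]]'
python3 -m pendant '[[[0,0,-1,0,0,0,10],[0,0,-1,0,0,0,10],[0,0,0,0,0,0,10],[0,0,0,0,0,0,10]]]'
```

```text
[0.50757864 0.30253146 0.1       ]
[0.50757364 0.30642902 0.108     ]
time: 7.6
ee_pos: [0.5046, 0.3051, 0.1592]
tcp_rot: [-179.5, 0.2, 90.0]
wrist_force: [0.4, 0.1, -1.3]
opening: 0.0259
time: 7.93
ee_pos: [0.5061, 0.3059, 0.1879]
tcp_rot: [-180.0, 0.0, 89.9]
wrist_force: [0.2, -0.3, -3.0]
opening: 0.0262
```

```bash
python3 -m pendant '[[[-2,0.3,-0.3,0,0,0,10],[-3.5,0.6,-0.3,0,0,0,10],[-3.8,0.65,-0.3,0,0,0,10],[-3.8,0.65,0,0,0,0,10],[-3.8,0.65,0,0,0,0,10]]]'
python3 -m pendant '[[[-3.8,0.65,0,0,0,0,10],[-3.8,0.65,0,0,0,0,10],[-3.8,0.65,0,0,0,0,10],[-3.8,0.65,0,0,0,0,10],[-3.8,0.65,0,0,0,0,10]]]'
python3 -m pendant '[[[-3.8,0.65,0,0,0,0,10],[-3.8,0.65,0,0,0,0,10],[-3.8,0.65,0,0,0,0,10],[-3.8,0.65,0,0,0,0,10],[-2,0.65,0,0,0,0,10]]]'
python3 -m pendant '[[[0,0,0,0,0,0,10],[0,0,0,0,0,0,10],[0,0,0,0,0,0,10]]]'
```

```text
time: 8.35
ee_pos: [0.5332, 0.1379, 0.193]
tcp_rot: [-179.7, -0.0, 90.6]
wrist_force: [1.1, -0.2, -1.0]
opening: 0.0262
time: 8.77
ee_pos: [0.5659, -0.061, 0.1893]
tcp_rot: [-179.5, -0.0, 90.7]
wrist_force: [1.1, 0.2, -1.6]
opening: 0.0262
time: 9.18
ee_pos: [0.5982, -0.2445, 0.1846]
tcp_rot: [-179.2, -0.1, 90.5]
wrist_force: [1.6, 1.1, -2.0]
opening: 0.0263
time: 9.43
ee_pos: [0.5972, -0.2498, 0.18]
tcp_rot: [-178.9, -0.2, 90.1]
wrist_force: [-0.2, -0.6, -2.0]
opening: 0.0259
```

```bash
python3 look.py w3.png; python3 - <<'E'
from h import *
o=bot.get_obs();print(o["ee_pos"],o["tcp_rot"])
for m in bot.masks_of("wrist","collar"):print(m["extent"],m["confidence"])
bot.camera("top")
for m in bot.masks_of("top","collar"):print(m["extent"],m["confidence"])
E
```

```text
[ 0.5972 -0.2498  0.18  ] [-1.789e+02 -1.500e-01  9.015e+01]
handle [319.9 258.1] 0.77 [ 0.5974 -0.3055  0.108 ]
[ 0.59765668 -0.24863603  0.1812482 ] [-1.78991889e+02 -1.15277127e-01  9.02632837e+01]
[293.6, 100.0, 391.4, 174.4] 0.67
[388.5, 140.5, 422.2, 177.1] 0.83
```

View pics/w3.png

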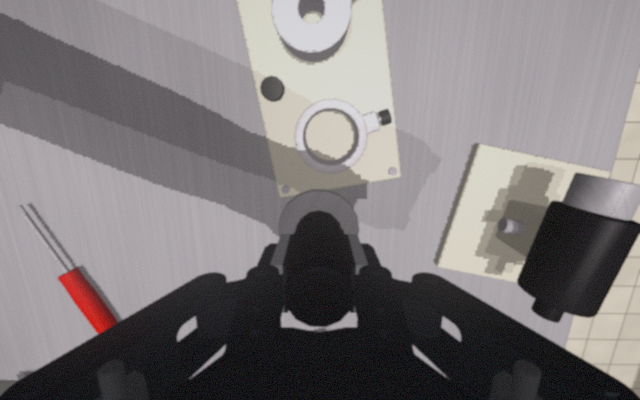

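The wide-bore collar is at about (331,135), with its thumb screw at (384,117), pointing to +x and slightly +Y. The tool hangs straight in the gripper. I fit the rim circles to the image edges.

```bash
cat > fit.py <<'E'
from h import *
from scipy.optimize import differential_evolution as DE
from scipy.ndimage import map_coordinates as mc
P=np.eye(4)
o=bot.get_obs(); im=bot.camera("wrist"); o=bot.get_obs() if 0 else o
T=np.eye(4); T[:3,:3]=R.from_euler('xyz',o["tcp_rot"],degrees=True).as_matrix(); T[:3,3]=o["ee_pos"]
c=bot.get_calibration("wrist"); V=np.linalg.inv(T@np.array(c["T_tool_cam"])); K=np.array(c["intrinsics"])
g=cv2.GaussianBlur(cv2.cvtColor(im,cv2.COLOR_RGB2GRAY).astype(float),(0,0),1.0)
a=np.linspace(0,2*np.pi,120,endpoint=False)
def px(x,y,z,r):
    p=np.c_[x+r*np.cos(a),y+r*np.sin(a),np.full(120,z)]@V[:3,:3].T+V[:3,3]; u=p@K.T; return u[:,:2]/u[:,2:]
def s(v,r):
    f=lambda r:mc(g,px(*v,r)[:,::-1].T,order=1)
    return f(r)
def cost(v):
    A=s(v,.0300)-s(v,.0262); B=s(v,.0352)-s(v,.0388)
    return -(np.minimum(np.abs(A),40).mean()+np.minimum(np.abs(B),40).mean())
for z in ([.045,.070],):
    r=DE(cost,[(.595,.635),(-.21,-.17),z],seed=1,popsize=25); print(r.x,r.fun)
for zz in(.05,.055,.06):
    q=DE(lambda v:cost([v[0],v[1],zz]),[(.595,.635),(-.21,-.17)],seed=1); print(zz,q.x,q.fun)
d=im[:,:,::-1].copy()
d=cv2.resize(d[70:200,250:430],None,fx=4,fy=4,interpolation=3)
for rr in(.028,.037): cv2.polylines(d,[((px(*r.x,rr)-[250,70]+.5)*4).astype(int)],True,(0,0,255),1)
cv2.imwrite("pics/f1.png",d)
print("knob dir", [ (atz("wrist",[384,117],z,o)-r.x)[:2] for z in (.03,.035)])
E
python3 fit.py
```

```text
[ 0.60675023 -0.19726667  0.06349614] -45.171032649629424
0.05 [ 0.60934978 -0.19927558] -41.73613499352408
0.055 [ 0.60528319 -0.197555  ] -42.45336444394976
0.06 [ 0.60673551 -0.19745114] -44.58916410871588
knob dir [array([0.05853912, 0.02001727]), array([0.0575461 , 0.01992051])]
```

View pics/f1.png

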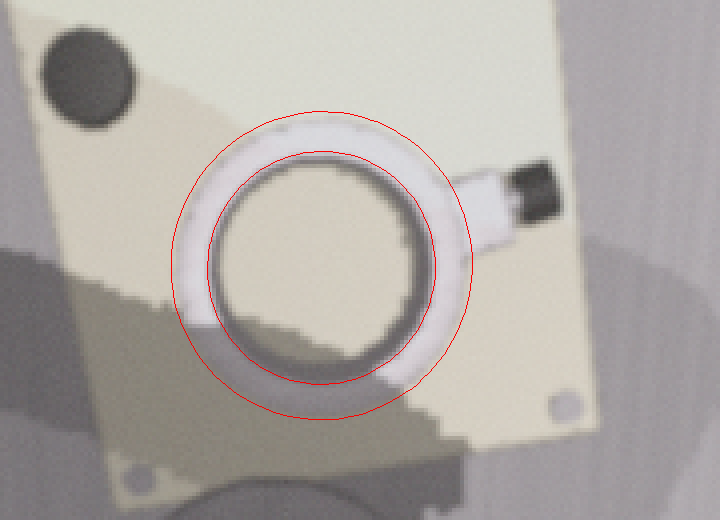

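```bash
python3 - <<'E'
from h import *
o=dict(ee_pos=[.5974,-.2492,.1806],tcp_rot=[-178.95,-.13,90.2])
for z in(.05,.055):
  f=lambda x,y:atz("wrist",[250+x/4-.5,70+y/4-.5],z,o)
  print(z,f(323,265.5),[np.linalg.norm(f(*a)-f(*b)) for a,b in(((212,265),(433,265)),((323,152),(323,377)),((323,118),(323,418)))])
  print("t",f(323,152)[1],f(323,377)[1], "knob", f(535,192)-f(323,265))
o=bot.get_obs();print(o["ee_pos"],o["tcp_rot"])
E
```

```text
0.05 [ 0.60693718 -0.19666274  0.05      ] [np.float64(0.056600030621978034), np.float64(0.056340969777651274), np.float64(0.07527096137584179)]
t -0.16893398192381134 -0.22526915540889084 knob [0.05301678 0.01818171 0.        ]
0.055 [ 0.60683236 -0.19645272  0.055     ] [np.float64(0.05567063122060888), np.float64(0.0554158242784618), np.float64(0.07403497641833491)]
t -0.16917928536498505 -0.22458940852875373 knob [0.05214621 0.01788316 0.        ]
[ 0.59775216 -0.24915789  0.18144652] [-1.79013338e+02 -9.69826029e-02  9.02365468e+01]
```

```bash
python3 -m pendant '[[[2,1,0,-0.017,-0.002,0.004,10],[2,1,1,0,0,0,10],[2,1,1.5,0,0,0,10],[0,0,1.5,0,0,0,10],[0,0,0,0,0,0,10]]]'
python3 -m pendant '[[[0,0,0,0,0,0,10],[0,0,0,0,0,0,10]]]'
python3 - <<'E'
from h import *
print(bot.get_obs())
E
```

```text
time: 10.25
ee_pos: [0.6295, -0.1861, 0.1423]
tcp_rot: [179.7, 0.1, 90.0]
wrist_force: [-0.9, 0.5, -2.5]
opening: 0.0257
time: 10.42
ee_pos: [0.6293, -0.1854, 0.143]
tcp_rot: [179.7, 0.1, 90.1]
wrist_force: [-0.2, -0.1, -1.3]
opening: 0.0261
{'time': 10.4167, 'q': array([-1.64034977e+01,  1.88624653e+01,  1.99957525e+01,  9.08609851e+01,
       -2.51760774e-02,  7.35197132e+01]), 'qd': array([ 0.06679669, -0.46418596,  0.79807765,  0.54592212, -0.01406997,
       -0.08275077]), 'joint_efforts': array([ 5.88601660e-01, -6.85801435e+01,  4.75187087e+01, -1.86327724e-01,
        3.03773757e-02,  1.82929239e-02]), 'ee_pos': array([ 0.62925197, -0.18538568,  0.14299868]), 'tcp_rot': array([1.79746027e+02, 1.01389405e-01, 9.00765046e+01]), 'wrist_force': array([-0.15181331, -0.08289994, -1.2628751 ]), 'torque': array([-0.0099836 ,  0.02177161, -0.01525572]), 'opening': 0.02606441830345644}
```

```bash
python3 -m pendant '[[[-0.4,-0.15,1,0.004,0,0,10],[0,0,1,0,0,0,10],[0,0,1,0,0,0,10],[0,0,0.5,0,0,0,10],[0,0,0,0,0,0,10]]]'
python3 -m pendant '[[[0,0,0,0,0,0,10],[0,0,0,0,0,0,10]]]'
python3 - <<'E'
from h import *
def proj(c,p):
    k=bot.get_calibration(c); q=np.linalg.inv(np.array(k["pose"]))@np.r_[p,1]; u=np.array(k["intrinsics"])@q[:3]; return u[:2]/u[2]
o=bot.get_obs(); im=bot.camera("side");  F=[o["wrist_force"]]
for i in range(6): bot.camera("top"); F.append(bot.get_obs()["wrist_force"])
print(np.mean(F,0),np.std(F,0),o["ee_pos"],o["tcp_rot"])
d=cv2.resize(im[230:330,340:460,::-1],None,fx=6,fy=6,interpolation=3); d=cv2.convertScaleAbs(d,alpha=1.5)
for z in(.053,):
  for r in(.028,.037):
    P=np.array([(proj("side",[.607+r*np.cos(t),-.1965+r*np.sin(t),z])-[340,230]+.5)*6 for t in np.linspace(0,6.28,60)]).astype(int)
    cv2.polylines(d,[P],True,(0,0,255),1)
p=o["ee_pos"]-[0,0,.0505]; cv2.circle(d,tuple(((proj("side",p)-[340,230]+.5)*6).astype(int)),3,(0,255,0),-1)
cv2.imwrite("pics/s1.png",d)
E
```

```text
time: 10.83
ee_pos: [0.6279, -0.1923, 0.1071]
tcp_rot: [179.8, 0.2, 89.9]
wrist_force: [-0.6, -0.2, -1.5]
opening: 0.0263
time: 11.0
ee_pos: [0.6273, -0.1925, 0.1063]
tcp_rot: [179.9, 0.1, 89.9]
wrist_force: [0.2, -0.2, -1.5]
opening: 0.0262
[ 0.11889061 -0.15361667 -1.60747666] [0.48455145 0.52003984 0.36529425] [ 0.62729984 -0.19254061  0.10627816] [1.79893714e+02 1.49533409e-01 8.98842546e+01]
```

View pics/s1.png

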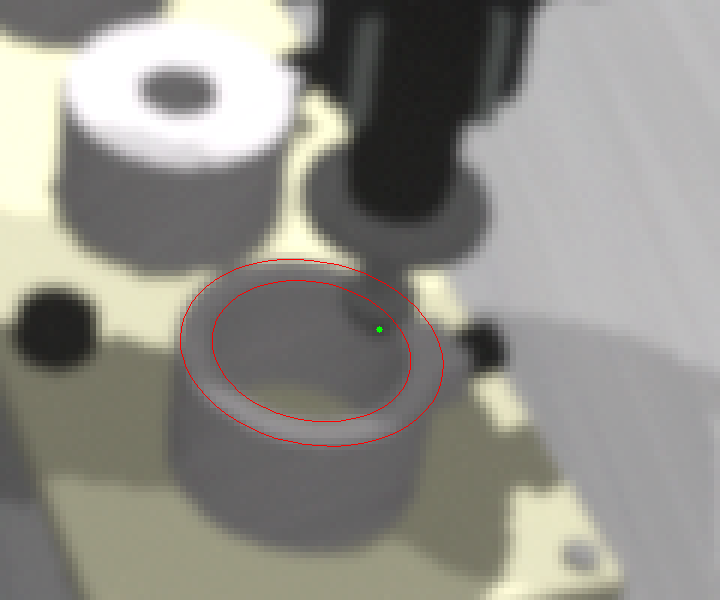

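The cone hangs just inside the rim by the thumb screw. The tip projection fits the cone, and the model circles fit the rim to about 1–2 mm. Now I lower it into contact.

```bash
cat > st.py <<'E'
from h import *
import sys
C=np.array([.6065,-.1965])
F=[];X=[];Q=[]
for i in range(int(sys.argv[1]) if len(sys.argv)>1 else 3):
    o=bot.get_obs();F.append(o["wrist_force"]);X.append(o["ee_pos"]);Q.append(o["tcp_rot"]);bot.camera("top")
x=np.mean(X,0);d=x[:2]-C
print("pos",np.round(x,4),"rot",np.round(Q[-1],2),"F",np.round(np.mean(F,0),2),"r %.2f ang %.1f"%(1e3*np.hypot(*d),np.degrees(np.arctan2(d[1],d[0]))),"t",o["time"])
E
python3 -m pendant '[[[0.3,0,0.4,0,0,0,10],[0,0,0.4,0,0,0,10],[0,0,0,0,0,0,10]]]'; python3 st.py 6
python3 -m pendant '[[[0,0,0.5,0,0,0,10],[0,0,0,0,0,0,10],[0,0,0,0,0,0,10]]]'; python3 st.py 6
```

```text
time: 11.6
ee_pos: [0.6279, -0.1892, 0.0986]
tcp_rot: [179.8, 0.2, 89.9]
wrist_force: [-1.8, -1.1, -0.2]
opening: 0.0262
pos [ 0.628  -0.1893  0.0993] rot [179.76   0.2   89.89] F [-1.5  -0.51 -0.14] r 22.63 ang 18.4 t 11.85
time: 12.15
ee_pos: [0.6278, -0.1896, 0.0945]
tcp_rot: [179.8, 0.2, 89.9]
wrist_force: [-1.2, 0.2, 0.9]
opening: 0.0261
pos [ 0.6278 -0.1896  0.0945] rot [179.77   0.2   89.88] F [-1.61 -0.18  1.28] r 22.39 ang 18.0 t 12.4
```

Contact is made: Fz is 2.9 N above the baseline, so the spring is in about 7 mm. I'll ease to about 5 mm of press (TCP z 0.097) and start clockwise.

```bash
cat > plan.py <<'E'
from h import *
import sys
# plan.py start_angle_end n step cx cy z : rows in tool cm to follow the circle clockwise
n=int(sys.argv[1]); step=float(sys.argv[2]); cx,cy,z,r=[float(v) for v in sys.argv[3:7]]
X=[];F=[];Q=[]
for i in range(2): o=bot.get_obs();X.append(o["ee_pos"]);F.append(o["wrist_force"]);Q.append(o["tcp_rot"]);bot.camera("top")
x=np.mean(X,0);d=x[:2]-[cx,cy];a=np.degrees(np.arctan2(d[1],d[0]))
print("t",o["time"],"pos",np.round(x,4),"rot",np.round(Q[-1],2),"F",np.round(np.mean(F,0),2),"r %.2f ang %.1f"%(1e3*np.hypot(*d),a))
p=x.copy()
for k in range(1,n+1):
    t=np.radians(a-k*step); rr=np.hypot(*d)+(r-np.hypot(*d))*min(1,k/3); q=np.array([cx+rr*np.cos(t),cy+rr*np.sin(t),x[2]+(z-x[2])*min(1,k/3)])
    e=(q-p)*100; print("[%.2f,%.2f,%.2f,0,0,0,10]"%(e[1],e[0],-e[2]),end="," if k%5 else "\n"); p=q
E
python3 plan.py 10 4 .6065 -.1965 .097 .022
```

```text
t 12.5 pos [ 0.6278 -0.1895  0.0946] rot [179.77   0.2   89.88] F [-2.58 -0.81  0.67] r 22.43 ang 18.0
[-0.15,0.03,-0.08,0,0,0,10],[-0.15,0.02,-0.08,0,0,0,10],[-0.15,0.01,-0.08,0,0,0,10],[-0.15,0.01,-0.00,0,0,0,10],[-0.15,0.00,-0.00,0,0,0,10]
[-0.15,-0.01,-0.00,0,0,0,10],[-0.15,-0.02,-0.00,0,0,0,10],[-0.15,-0.03,-0.00,0,0,0,10],[-0.15,-0.04,-0.00,0,0,0,10],[-0.14,-0.05,-0.00,0,0,0,10]
```

```bash
python3 -m pendant '[[[-0.15,0.03,-0.08,0.003,0,0,10],[-0.15,0.02,-0.08,0,-0.002,0,10],[-0.15,0.01,-0.08,0,0,0,10],[-0.15,0.01,0,0,0,0,10],[-0.15,0,0,0,0,0,10]]]'
python3 -m pendant '[[[-0.15,-0.01,0,0,0,0,10],[-0.15,-0.02,0,0,0,0,10],[-0.15,-0.03,0,0,0,0,10],[-0.15,-0.04,0,0,0,0,10],[-0.14,-0.05,0,0,0,0,10]]]'
python3 plan.py 10 4 .6065 -.1965 .097 .022
```

```text
time: 12.97
ee_pos: [0.6287, -0.1966, 0.097]
tcp_rot: [180.0, 0.2, 89.9]
wrist_force: [-2.0, 1.3, 0.6]
opening: 0.0265
time: 13.38
ee_pos: [0.6273, -0.2041, 0.0966]
tcp_rot: [180.0, 0.1, 90.0]
wrist_force: [-1.9, 1.8, 0.8]
opening: 0.0261
t 13.4333 pos [ 0.6272 -0.2042  0.0966] rot [1.7998e+02 1.4000e-01 8.9950e+01] F [-1.34  1.26  0.26] r 22.08 ang -20.5
[-0.14,-0.06,-0.01,0,0,0,10],[-0.14,-0.07,-0.01,0,0,0,10],[-0.13,-0.08,-0.01,0,0,0,10],[-0.13,-0.09,-0.00,0,0,0,10],[-0.12,-0.10,-0.00,0,0,0,10]
[-0.11,-0.10,-0.00,0,0,0,10],[-0.11,-0.11,-0.00,0,0,0,10],[-0.10,-0.12,-0.00,0,0,0,10],[-0.09,-0.12,-0.00,0,0,0,10],[-0.08,-0.13,-0.00,0,0,0,10]
```

```bash
python3 -m pendant '[[[-0.14,-0.06,-0.01,0,0,0,10],[-0.14,-0.07,-0.01,0,0,0,10],[-0.13,-0.08,-0.01,0,0,0,10],[-0.13,-0.09,0,0,0,0,10],[-0.12,-0.10,0,0,0,0,10]]]'
python3 -m pendant '[[[-0.11,-0.10,0,0,0,0,10],[-0.11,-0.11,0,0,0,0,10],[-0.10,-0.12,0,0,0,0,10],[-0.09,-0.12,0,0,0,0,10],[-0.08,-0.13,0,0,0,0,10]]]'
python3 plan.py 10 4 .6065 -.1965 .097 .022
```

```text
time: 13.9
ee_pos: [0.6235, -0.2109, 0.0971]
tcp_rot: [179.9, 0.1, 90.0]
wrist_force: [-0.1, 1.7, -0.3]
opening: 0.0259
time: 14.32
ee_pos: [0.6176, -0.2164, 0.0973]
tcp_rot: [179.8, 0.1, 90.0]
wrist_force: [0.7, 2.8, -0.2]
opening: 0.0261
t 14.3667 pos [ 0.6175 -0.2165  0.0973] rot [1.7985e+02 1.1000e-01 8.9970e+01] F [ 0.3   2.46 -0.46] r 22.77 ang -61.2
[-0.05,-0.15,0.01,0,0,0,10],[-0.04,-0.15,0.01,0,0,0,10],[-0.03,-0.15,0.01,0,0,0,10],[-0.04,-0.15,-0.00,0,0,0,10],[-0.03,-0.15,-0.00,0,0,0,10]
[-0.02,-0.15,-0.00,0,0,0,10],[-0.01,-0.15,-0.00,0,0,0,10],[0.00,-0.15,-0.00,0,0,0,10],[0.01,-0.15,-0.00,0,0,0,10],[0.02,-0.15,-0.00,0,0,0,10]
```

```bash
python3 -m pendant '[[[-0.05,-0.15,0.03,0.002,0,0,10],[-0.04,-0.15,0.03,0,0,0,10],[-0.03,-0.15,0.03,0,0,0,10],[-0.04,-0.15,0,0,0,0,10],[-0.03,-0.15,0,0,0,0,10]]]'
python3 -m pendant '[[[-0.02,-0.15,0,0,0,0,10],[-0.01,-0.15,0,0,0,0,10],[0,-0.15,0,0,0,0,10],[0.01,-0.15,0,0,0,0,10],[0.02,-0.15,0,0,0,0,10]]]'
python3 plan.py 10 4 .6065 -.1965 .0965 .022
```

```text
time: 14.83
ee_pos: [0.61, -0.2185, 0.0965]
tcp_rot: [179.9, 0.1, 90.0]
wrist_force: [0.5, 1.7, -0.2]
opening: 0.0264
time: 15.25
ee_pos: [0.6027, -0.2186, 0.097]
tcp_rot: [179.8, 0.1, 90.0]
wrist_force: [1.2, 1.5, 0.3]
opening: 0.026
t 15.3 pos [ 0.6025 -0.2186  0.097 ] rot [1.7979e+02 1.4000e-01 9.0000e+01] F [0.71 1.96 0.41] r 22.41 ang -100.3
[0.05,-0.15,0.02,0,0,0,10],[0.06,-0.14,0.02,0,0,0,10],[0.07,-0.14,0.02,0,0,0,10],[0.06,-0.14,-0.00,0,0,0,10],[0.07,-0.14,-0.00,0,0,0,10]
[0.08,-0.13,-0.00,0,0,0,10],[0.09,-0.12,-0.00,0,0,0,10],[0.10,-0.12,-0.00,0,0,0,10],[0.11,-0.11,-0.00,0,0,0,10],[0.11,-0.10,-0.00,0,0,0,10]
```

```bash
python3 -m pendant '[[[0.05,-0.15,0.02,0.003,0,0,10],[0.06,-0.14,0.02,0,-0.002,0,10],[0.07,-0.14,0.02,0,0,0,10],[0.06,-0.14,0,0,0,0,10],[0.07,-0.14,0,0,0,0,10]]]'
python3 -m pendant '[[[0.08,-0.13,0,0,0,0,10],[0.09,-0.12,0,0,0,0,10],[0.10,-0.12,0,0,0,0,10],[0.11,-0.11,0,0,0,0,10],[0.11,-0.10,0,0,0,0,10]]]'
python3 plan.py 10 4 .6065 -.1965 .0965 .022
```

```text
time: 15.77
ee_pos: [0.5955, -0.2158, 0.0965]
tcp_rot: [179.9, 0.3, 90.0]
wrist_force: [3.7, 0.8, 0.2]
opening: 0.0259
time: 16.18
ee_pos: [0.5895, -0.2109, 0.097]
tcp_rot: [179.8, 0.4, 90.0]
wrist_force: [2.5, 0.3, -0.5]
opening: 0.0261
t 16.2333 pos [ 0.5894 -0.2108  0.097 ] rot [179.84   0.39  89.98] F [ 1.54  0.93 -0.17] r 22.30 ang -140.2
[0.13,-0.09,0.02,0,0,0,10],[0.13,-0.08,0.02,0,0,0,10],[0.14,-0.07,0.02,0,0,0,10],[0.14,-0.07,-0.00,0,0,0,10],[0.14,-0.06,-0.00,0,0,0,10]
[0.15,-0.05,-0.00,0,0,0,10],[0.15,-0.04,-0.00,0,0,0,10],[0.15,-0.03,-0.00,0,0,0,10],[0.15,-0.02,-0.00,0,0,0,10],[0.15,-0.00,-0.00,0,0,0,10]
```

```bash
python3 -m pendant '[[[0.13,-0.09,0.03,0.002,0.004,0,10],[0.13,-0.08,0.03,0,0.002,0,10],[0.14,-0.07,0.02,0,0,0,10],[0.14,-0.07,0,0,0,0,10],[0.14,-0.06,0,0,0,0,10]]]'
python3 -m pendant '[[[0.15,-0.05,0,0,0,0,10],[0.15,-0.04,0,0,0,0,10],[0.15,-0.03,0,0,0,0,10],[0.15,-0.02,0,0,0,0,10],[0.15,0,0,0,0,0,10]]]'
python3 plan.py 10 4 .6065 -.1965 .0965 .022
```

```text
time: 16.7
ee_pos: [0.5863, -0.2048, 0.0965]
tcp_rot: [179.9, 0.1, 89.9]
wrist_force: [2.5, -0.7, 0.1]
opening: 0.026
time: 17.12
ee_pos: [0.5844, -0.1971, 0.0966]
tcp_rot: [179.9, 0.2, 89.9]
wrist_force: [2.5, -2.9, -0.0]
opening: 0.0261
t 17.1667 pos [ 0.5845 -0.197   0.0966] rot [179.86   0.23  89.92] F [ 3.21 -2.06  0.32] r 22.05 ang -178.7
[0.15,0.00,0.00,0,0,0,10],[0.15,0.01,0.00,0,0,0,10],[0.15,0.02,0.00,0,0,0,10],[0.15,0.03,-0.00,0,0,0,10],[0.15,0.04,-0.00,0,0,0,10]
[0.14,0.05,-0.00,0,0,0,10],[0.14,0.06,-0.00,0,0,0,10],[0.13,0.07,-0.00,0,0,0,10],[0.13,0.08,-0.00,0,0,0,10],[0.12,0.09,-0.00,0,0,0,10]
```

```bash
python3 -m pendant '[[[0.15,0,0,0.002,0.002,0,10],[0.15,0.01,0,0,0,0,10],[0.15,0.02,0,0,0,0,10],[0.15,0.03,0,0,0,0,10],[0.15,0.04,0,0,0,0,10]]]'
python3 -m pendant '[[[0.14,0.05,0,0,0,0,10],[0.14,0.06,0,0,0,0,10],[0.13,0.07,0,0,0,0,10],[0.13,0.08,0,0,0,0,10],[0.12,0.09,0,0,0,0,10]]]'
python3 plan.py 10 4 .6065 -.1965 .0965 .022
```

```text
time: 17.63
ee_pos: [0.5854, -0.1897, 0.0967]
tcp_rot: [-180.0, 0.2, 89.9]
wrist_force: [2.4, -2.8, 0.9]
opening: 0.026
time: 18.05
ee_pos: [0.5884, -0.1833, 0.0965]
tcp_rot: [-179.9, 0.3, 89.8]
wrist_force: [0.6, -4.5, 0.8]
opening: 0.0262
t 18.1 pos [ 0.5885 -0.1831  0.0965] rot [-179.91    0.26   89.86] F [ 1.55 -3.93  0.79] r 22.43 ang 143.4
[0.11,0.11,0.00,0,0,0,10],[0.10,0.12,0.00,0,0,0,10],[0.10,0.12,0.00,0,0,0,10],[0.10,0.12,-0.00,0,0,0,10],[0.09,0.13,-0.00,0,0,0,10]
[0.08,0.13,-0.00,0,0,0,10],[0.07,0.14,-0.00,0,0,0,10],[0.06,0.14,-0.00,0,0,0,10],[0.05,0.14,-0.00,0,0,0,10],[0.04,0.15,-0.00,0,0,0,10]
```

```bash
python3 -m pendant '[[[0.08,0.12,0,0,0.003,-0.002,10],[0.08,0.12,0,0,0,0,10],[0.09,0.12,0,0,0,0,10],[0.10,0.12,0,0,0,0,10],[0.09,0.13,0,0,0,0,10]]]'
python3 -m pendant '[[[0.07,0.13,0,0,0,0,10],[0.06,0.14,0,0,0,0,10],[0.05,0.14,0,0,0,0,10],[0.05,0.14,0,0,0,0,10],[0.04,0.15,0,0,0,0,10]]]'
python3 plan.py 10 4 .6065 -.197 .0965 .022
```

```text
time: 18.57
ee_pos: [0.5942, -0.1779, 0.0961]
tcp_rot: [-179.8, -0.0, 90.0]
wrist_force: [-0.8, -3.6, 0.2]
opening: 0.026
time: 18.98
ee_pos: [0.6004, -0.1754, 0.0954]
tcp_rot: [-179.6, 0.0, 89.9]
wrist_force: [-2.0, -3.5, 1.2]
opening: 0.026
t 19.0333 pos [ 0.6006 -0.1753  0.0954] rot [-1.7962e+02  4.0000e-02  8.9950e+01] F [-0.32 -3.29  1.45] r 22.45 ang 105.3
[0.02,0.16,-0.04,0,0,0,10],[0.01,0.16,-0.04,0,0,0,10],[-0.00,0.15,-0.04,0,0,0,10],[0.00,0.15,-0.00,0,0,0,10],[-0.01,0.15,-0.00,0,0,0,10]
[-0.02,0.15,-0.00,0,0,0,10],[-0.03,0.15,-0.00,0,0,0,10],[-0.04,0.15,-0.00,0,0,0,10],[-0.05,0.15,-0.00,0,0,0,10],[-0.06,0.14,-0.00,0,0,0,10]
```

```bash
python3 -m pendant '[[[0,0.16,-0.06,-0.004,0,0,10],[0,0.16,-0.06,-0.002,0,0,10],[-0.01,0.15,-0.06,0,0,0,10],[0,0.15,-0.01,0,0,0,10],[-0.01,0.15,-0.01,0,0,0,10]]]'
python3 -m pendant '[[[-0.02,0.15,-0.01,0,0,0,10],[-0.03,0.15,0,0,0,0,10],[-0.04,0.15,0,0,0,0,10],[-0.05,0.15,0,0,0,0,10],[-0.06,0.14,0,0,0,0,10]]]'
python3 plan.py 12 4 .6065 -.197 .097 .022
```

```text
time: 19.5
ee_pos: [0.6081, -0.1745, 0.0972]
tcp_rot: [-179.9, -0.1, 90.0]
wrist_force: [-2.8, -3.2, -0.5]
opening: 0.0257
time: 19.92
ee_pos: [0.6156, -0.1763, 0.0968]
tcp_rot: [-179.8, -0.1, 90.0]
wrist_force: [-1.6, -1.7, 0.1]
opening: 0.0262
t 19.9667 pos [ 0.6158 -0.1763  0.0968] rot [-1.7981e+02 -1.3000e-01  8.9990e+01] F [-1.   -2.41  0.35] r 22.69 ang 65.8
[-0.09,0.13,-0.01,0,0,0,10],[-0.10,0.12,-0.01,0,0,0,10],[-0.11,0.11,-0.01,0,0,0,10],[-0.10,0.12,-0.00,0,0,0,10],[-0.10,0.11,-0.00,0,0,0,10]
[-0.11,0.11,-0.00,0,0,0,10],[-0.12,0.10,-0.00,0,0,0,10],[-0.12,0.09,-0.00,0,0,0,10],[-0.13,0.08,-0.00,0,0,0,10],[-0.14,0.07,-0.00,0,0,0,10]
[-0.14,0.06,-0.00,0,0,0,10],[-0.14,0.05,-0.00,0,0,0,10],
```

```bash
python3 -m pendant '[[[-0.09,0.13,0,-0.003,-0.002,0,10],[-0.10,0.12,0,0,0,0,10],[-0.11,0.11,0,0,0,0,10],[-0.10,0.12,0,0,0,0,10],[-0.10,0.11,0,0,0,0,10]]]'
python3 -m pendant '[[[-0.11,0.11,0,0,0,0,10],[-0.12,0.10,0,0,0,0,10],[-0.12,0.09,0,0,0,0,10],[-0.13,0.08,0,0,0,0,10],[-0.14,0.07,0,0,0,0,10]]]'
python3 plan.py 10 4 .6065 -.1965 .097 .022
```

```text
time: 20.43
ee_pos: [0.6214, -0.1806, 0.0965]
tcp_rot: [-179.9, -0.1, 90.0]
wrist_force: [-3.0, -0.8, 0.3]
opening: 0.0263
time: 20.85
ee_pos: [0.6264, -0.1868, 0.0962]
tcp_rot: [-179.9, -0.2, 90.0]
wrist_force: [-3.9, 0.2, 0.4]
opening: 0.0261
t 20.9 pos [ 0.6265 -0.187   0.0962] rot [-179.89   -0.19   90.04] F [-3.65  0.1  -0.14] r 22.12 ang 25.5
[-0.14,0.06,-0.03,0,0,0,10],[-0.15,0.05,-0.03,0,0,0,10],[-0.15,0.04,-0.03,0,0,0,10],[-0.15,0.03,-0.00,0,0,0,10],[-0.15,0.02,-0.00,0,0,0,10]
[-0.15,0.01,-0.00,0,0,0,10],[-0.15,-0.00,-0.00,0,0,0,10],[-0.15,-0.01,-0.00,0,0,0,10],[-0.15,-0.02,-0.00,0,0,0,10],[-0.15,-0.03,-0.00,0,0,0,10]
```

```bash
python3 -m pendant '[[[-0.14,0.06,-0.01,0,0,0,10],[-0.15,0.05,-0.01,0,0,0,10],[-0.15,0.04,-0.01,0,0,0,10],[-0.13,0.02,0,0,0,0,10],[0,0,0,0,0,0,10]]]'
python3 -m pendant '[[[0,0,0,0,0,0,10]]]'
python3 st.py 3
python3 -m pendant '[[[0,-0.1,-1,0,-0.002,0,10],[0,0,-2,0,0,0,10],[0,0,-2.5,0,0,0,10],[0,0,-2.5,0,0,0,10],[0,0,-1,0,0,0,10]]]'
python3 -m pendant '[[[0,0,0,0,0,0,10],[0,0,0,0,0,0,10]]]'; python3 st.py 4
```

```text
time: 21.37
ee_pos: [0.6284, -0.1928, 0.0965]
tcp_rot: [-179.9, -0.2, 90.1]
wrist_force: [-3.5, -0.2, 1.1]
opening: 0.0261
time: 21.45
ee_pos: [0.6284, -0.1929, 0.0965]
tcp_rot: [-179.9, -0.2, 90.1]
wrist_force: [-2.5, 1.2, -0.4]
opening: 0.0261
pos [ 0.6284 -0.1929  0.0965] rot [-179.9    -0.22   90.05] F [-2.6   0.61 -0.39] r 22.22 ang 9.3 t 21.55
time: 22.02
ee_pos: [0.6274, -0.1925, 0.1885]
tcp_rot: [-179.8, -0.1, 90.1]
wrist_force: [0.6, -0.2, -1.4]
opening: 0.0259
time: 22.18
ee_pos: [0.6293, -0.1929, 0.193]
tcp_rot: [179.8, -0.0, 90.1]
wrist_force: [-0.4, 0.4, -1.0]
opening: 0.026
pos [ 0.629  -0.1929  0.1923] rot [ 1.7994e+02 -6.0000e-02  9.0080e+01] F [-0.31  0.38 -1.45] r 22.76 ang 9.2 t 22.3333
```

The full circle is done: it ran from 18° round to 9°, so about 369° clockwise, with contact force at every check. Now I return above the stand.

```bash
python3 -m pendant '[[[2,-0.5,0,0,0,0,10],[3.6,-0.9,0,0,0,0,10],[3.6,-0.9,0,0,0,0,10],[3.6,-0.9,0,0,0,0,10],[3.6,-0.9,0,0,0,0,10]]]'
python3 -m pendant '[[[3.6,-0.9,0,0,0,0,10],[3.6,-0.9,0,0,0,0,10],[3.6,-0.9,0,0,0,0,10],[3.6,-0.9,0,0,0,0,10],[3.6,-0.9,0,0,0,0,10]]]'
python3 -m pendant '[[[3.6,-0.9,0,0,0,0,10],[3.6,-0.9,0,0,0,0,10],[3,-0.9,0,0,0,0,10],[0.5,0,0,0,0,0,10],[0,0,0,0,0,0,10]]]'
python3 -m pendant '[[[0,0,0,0,0,0,10],[0,0,0,0,0,0,10],[0,0,0,0,0,0,10]]]'
python3 look.py w4.png; python3 st.py 3
```

```text
time: 22.8
ee_pos: [0.5848, -0.0301, 0.1829]
tcp_rot: [-179.5, -0.1, 89.5]
wrist_force: [0.6, 0.7, -0.5]
opening: 0.0262
time: 23.22
ee_pos: [0.5354, 0.1577, 0.1783]
tcp_rot: [-179.1, -0.0, 89.4]
wrist_force: [1.1, 0.2, -0.5]
opening: 0.0257
time: 23.63
ee_pos: [0.5026, 0.2757, 0.1733]
tcp_rot: [-178.7, 0.1, 89.8]
wrist_force: [-0.0, -0.5, -1.5]
opening: 0.0262
time: 23.88
ee_pos: [0.5023, 0.2741, 0.1715]
tcp_rot: [-178.6, 0.2, 89.8]
wrist_force: [-0.1, -0.2, -1.0]
opening: 0.0261
[0.5023 0.2741 0.1715] [-178.57    0.2    89.79]
handle [450.3 229.5] 0.83 [0.6143 0.2501 0.108 ]
handle [318.5 258.4] 0.67 [0.5007 0.2217 0.108 ]
handle [197.3 219.3] 0.66 [0.395  0.2581 0.108 ]
stand [322.  152.4] 0.82 [0.5032 0.3115 0.065 ]
pos [0.5024 0.2745 0.172 ] rot [-1.7861e+02  1.6000e-01  8.9810e+01] F [ 0.03 -0.31 -1.67] r 482.35 ang 102.5 t 24.1833
```

```bash
python3 -m pendant '[[[1.6,0.25,-0.3,-0.024,0.003,-0.003,10],[1.6,0.25,0,0,0,0,10],[0,0,0,0,0,0,10],[0,0,0,0,0,0,10],[0,0,0,0,0,0,10]]]'
python3 st.py 3; python3 - <<'E'
from h import *
o=bot.get_obs();bot.camera("wrist")
for m in bot.mark_of("wrist","stand"): print(m["uv"],m["confidence"],atz("wrist",m["uv"],.065,o))
E
```

```text
time: 24.65
ee_pos: [0.5081, 0.3065, 0.1754]
tcp_rot: [179.9, -0.0, 89.9]
wrist_force: [0.4, -0.1, -2.3]
opening: 0.0261
pos [0.5081 0.3063 0.1754] rot [ 1.7994e+02 -1.0000e-02  8.9870e+01] F [-0.23 -0.45 -1.75] r 512.35 ang 101.1 t 24.75
[313.5, 185.7] 0.87 [0.50336284 0.31054576 0.065     ]
```

```bash
python3 -m pendant '[[[0.15,-0.2,1,0,0,0,10],[0,0,1.5,0,0,0,10],[0,0,1.5,0,0,0,10],[0,0,1.5,0,0,0,10],[0,0,1.5,0,0,0,10]]]'
python3 -m pendant '[[[0,0,0,0,0,0,10],[0,0,0,0,0,0,10]]]'; python3 st.py 2
```

```text
time: 25.32
ee_pos: [0.5083, 0.3075, 0.1076]
tcp_rot: [179.6, -0.2, 89.8]
wrist_force: [0.4, -0.5, -1.1]
opening: 0.0261
time: 25.48
ee_pos: [0.507, 0.3062, 0.1046]
tcp_rot: [179.8, -0.1, 89.7]
wrist_force: [0.2, -1.0, -1.0]
opening: 0.0256
pos [0.5069 0.3062 0.1045] rot [ 1.7981e+02 -8.0000e-02  8.9730e+01] F [ 0.03 -0.46 -1.51] r 512.45 ang 101.2 t 25.5333
```

```bash
python3 -m pendant '[[[0.1,-0.05,1,0.003,-0.001,0.004,10],[0,0,1,0,0,0,10],[0,0,0.8,0,0,0,10],[0,0,0.3,0,0,0,10],[0,0,0,0,0,0,10]]]'
python3 -m pendant '[[[0,0,0,0,0,0,10],[0,0,0,0,0,0,10]]]'; python3 st.py 2
```

```text
time: 26.0
ee_pos: [0.508, 0.3083, 0.0737]
tcp_rot: [179.8, -0.2, 89.5]
wrist_force: [-0.2, -0.4, -1.3]
opening: 0.0261
time: 26.17
ee_pos: [0.5078, 0.3081, 0.0732]
tcp_rot: [179.8, -0.2, 89.5]
wrist_force: [-0.2, 1.0, -1.0]
opening: 0.0262
pos [0.5078 0.3082 0.0733] rot [ 1.7979e+02 -1.6000e-01  8.9480e+01] F [-0.15  0.85 -1.05] r 514.22 ang 101.1 t 26.2167
```

```bash
python3 -m pendant '[[[0,-0.05,0.15,0.003,-0.003,0.008,10],[0,0,0.15,0,0,0,10],[0,0,0,0,0,0,10],[0,0,0,0,0,0,10]]]'; python3 st.py 3
python3 -m pendant '[[[0,0,0.1,0,0,0,10],[0,0,0,0,0,0,10],[0,0,0,0,0,0,10]]]'; python3 st.py 3
```

```text
time: 26.6
ee_pos: [0.5079, 0.3085, 0.0712]
tcp_rot: [179.9, -0.0, 89.0]
wrist_force: [0.0, -0.6, -1.3]
opening: 0.0261
pos [0.5079 0.3085 0.0712] rot [ 1.7989e+02 -2.0000e-02  8.8970e+01] F [-0.03 -0.12 -1.57] r 514.57 ang 101.1 t 26.7
time: 27.0
ee_pos: [0.5079, 0.3085, 0.0702]
tcp_rot: [179.9, -0.0, 89.0]
wrist_force: [0.3, 0.2, -1.4]
opening: 0.0258
pos [0.5079 0.3085 0.0702] rot [ 1.7988e+02 -3.0000e-02  8.8970e+01] F [-0.18  0.1  -1.4 ] r 514.56 ang 101.1 t 27.1
```

```bash
python3 -m pendant '[[[0,0,0.08,0,0,0,10],[0,0,0,0,0,0,10],[0,0,0,0,0,0,10]]]'; python3 st.py 3
python3 -m pendant '[[[0,0,0.08,0,0,0,10],[0,0,0,0,0,0,10],[0,0,0,0,0,0,10]]]'; python3 st.py 3
```

```text
time: 27.4
ee_pos: [0.508, 0.3086, 0.0696]
tcp_rot: [179.9, -0.0, 89.0]
wrist_force: [-0.1, 1.0, -2.1]
opening: 0.0258
pos [0.5079 0.3086 0.0695] rot [ 1.7987e+02 -3.0000e-02  8.8970e+01] F [ 0.2   0.36 -1.8 ] r 514.59 ang 101.0 t 27.5
time: 27.8
ee_pos: [0.5081, 0.3087, 0.0697]
tcp_rot: [179.8, -0.1, 89.0]
wrist_force: [-0.1, -0.9, -0.5]
opening: 0.0262
pos [0.508  0.3087 0.0696] rot [ 1.7983e+02 -6.0000e-02  8.8970e+01] F [ 0.06 -0.49 -0.97] r 514.69 ang 101.0 t 27.9
```

The tool is seated: the descent stopped at z 0.0696 against 0.0695 at pick-up, and the force is starting to rise. Releasing.

```bash
python3 -m pendant '[[[0,0,0,0,0,0,60],[0,0,0,0,0,0,60],[0,0,0,0,0,0,90],[0,0,0,0,0,0,100],[0,0,0,0,0,0,100]]]'
python3 -m pendant '[[[0,0,0,0,0,0,100],[0,0,0,0,0,0,100],[0,0,-1,0,0,0,100],[0,0,-2,0,0,0,100],[0,0,-2,0,0,0,100]]]'
python3 -m pendant '[[[0,0,-2,0,0,0,100],[0,0,-2,0,0,0,100],[-1.5,0,-2,0,0,0,100],[-2,0,0,0,0,0,100],[-1.5,0,0,0,0,0,100]]]'
python3 -m pendant '[[[0,0,0,0,0,0,100],[0,0,0,0,0,0,100],[0,0,0,0,0,0,100]]]'
python3 look.py w5.png
python3 - <<'E'
from h import *
s=bot.camera("side"); 
for m in bot.mark_of("side","handle"): print("side",m["uv"],m["confidence"])
w=cv2.imread("pics/w5.png")[:,:,::-1]
save(np.hstack([cv2.resize(s[85:185,270:370],(400,400),interpolation=2),cv2.resize(w[60:260,220:420],(400,400),interpolation=2)]),"fin.png")
E
```

```text
time: 28.37
ee_pos: [0.5082, 0.3088, 0.0697]
tcp_rot: [179.8, -0.1, 89.0]
wrist_force: [-0.2, -0.1, -0.8]
opening: 0.0841
time: 28.78
ee_pos: [0.5061, 0.3075, 0.1177]
tcp_rot: [-179.8, 0.1, 89.0]
wrist_force: [0.6, 0.7, 0.6]
opening: 0.0857
time: 29.2
ee_pos: [0.5059, 0.2591, 0.1885]
tcp_rot: [179.8, -0.1, 89.2]
wrist_force: [0.4, -0.0, -0.2]
opening: 0.0854
time: 29.45
ee_pos: [0.5063, 0.2566, 0.1905]
tcp_rot: [179.7, -0.1, 89.0]
wrist_force: [-1.5, -0.9, 0.9]
opening: 0.0855
[0.5063 0.2566 0.1905] [ 1.7968e+02 -1.5000e-01  8.8990e+01]
handle [320.2 142.9] 0.84 [0.5092 0.3051 0.108 ]
handle [194.  200.6] 0.76 [0.3931 0.2554 0.108 ]
handle [437. 209.] 0.65 [0.6162 0.2432 0.108 ]
side [255.5, 177.6] 0.8
side [318.5, 134.0] 0.69
side [374.2, 180.0] 0.6
```

View pics/fin.png

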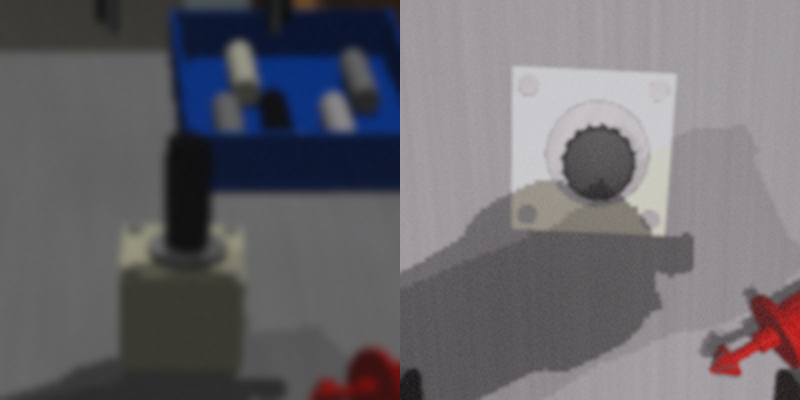

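The tool stands upright, with its flange flat and about centred on the stand's top (side crop (187,245), wrist crop (597,155)). The gripper is well clear, so I hand in.

```bash
python3 -c "
from workcell import bot
bot.job_done()"
```

```text
the job is handed in; nothing more can be done
```

The job is done and handed in at about 30 s. I took the black-handled deburring tool from its stand and ran its cone clockwise round the 56 mm collar's edge. The run started at the thumb screw and went about 369°, in about 9 s. I then stood the tool back in its stand and moved the gripper clear.

- **Contact:** At every check round the circle the wrist showed about 1.1–3 N of vertical force and 1.5–4 N of inward force. The press was uneven, roughly 2–8 mm of spring travel by force. The collar's centre was known only to about 1–2 mm.
- **Return:** The tool stopped at z 0.0696, against 0.0695 at pick-up. The last pictures show it upright with its flange flat on the stand. The handle's position in the wrist view before and after the circle showed no slip in the grip.
- **What disagreed:**
  - The finger ends showed about 25 mm higher in the side view than the reported TCP, so I re-gripped about 24 mm lower.
  - The opening read 26 mm on the 30 mm handle.
  - The first top/side fix of the collar was about 7 mm off the wrist view; I used the wrist view, and the contact forces bore it out.

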